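# Tip the twin spice shakers, read the spots, sort out the red one

### The job

Two square white spice shakers with black caps look alike, but under its base one has a red spot (last season's stale mix) and the other a blue spot. Tip both over so that they lie on their sides on the bamboo board and the spots can be read; only then pick up the red-spotted one and set it in the middle of the green plate. Leave the blue-spotted one lying on the board and never bring it over to the plate.

Things in the scene. Friction and masses are not known exactly. Their poses are not given: they have to be found in the camera images.
- red_shaker (a point): Centre of the shaker with the red spot under its base: square, white hard plastic, black cap, 44 x 44 x 92 mm tall, about 120 g, centre 46 mm above its base. z axis from base to cap (up at first), x and y square to its flat sides. Pushed near the top it tips over past 26 degrees and stays on its flat side. The spot, 32 mm across, shows only then; capped end towards the robot, it faces the front camera.
- blue_shaker (a point): Centre of the shaker with the blue spot under its base; otherwise exactly like the red-spotted one. Both stand upright on the bamboo board at first, at least 110 mm apart centre to centre; either may be the left one.
- plate: Loose round green enamel plate, 200 mm across, raised rim 18 mm high, about 300 g, lying on the board to the robot's left. Its origin is the centre of its underside; the flat middle, 124 mm across, is 4 mm above that.
- board: Fixed bamboo board, 500 (x) by 960 (y) by 20 mm thick; origin at the centre of its underside, its top 20 mm above that. Bystanders: a gas stove 125 mm high, red pot 106 mm, blue mug, spare gas canister and round yellow shaker stand along its far edge, a spoon lies at its right; they are not needed.
Mind the look-alikes: they are no part of the job. Leave any pink look-alike of the part that bears blue_shaker alone.

How it is judged:
By the outcome, as a careful person would: the job done as asked, in the order asked, and still so for the second after the job is handed in, with the robot touching nothing.
It also fails if it takes over 59 s, if anything falls off the work surface, if the arm or the gripper's body presses on something with over 40 N, if the wrist force passes 120 N, or if a joint passes its speed limit or range.

### The arm

A 6-joint arm with a two-finger parallel gripper is mounted at the origin on the work surface. World frame = base frame: x ahead of the robot, y to its left, z up, the work surface at z = 0. Lengths are in mm, angles in degrees, forces in N, time in s.
With the tool pointing down it reaches from about 225 to 875 mm from the base axis. Payload 3.4 kg.
Tool frame: the origin (TCP) lies at the very end of the fingers, on their centre line; the grasp point (between the pads) lies robot.grasp_offset behind it (robot.grasp_offset is the distance from the TCP to the grasp point, in mm); z points along the fingers, y is the line along which they close (so a half turn about z gives the same grasp; the last joint's range is limited). The gripper opens to 85 mm and grips with 20 to 120 N. Pads are 22 mm wide; open, the fingers measure 114 mm over their backs; the gripper's body (76 mm by 85 mm) begins 54 mm behind the grasp point. The pads swing forward as they close: fully open they stand 13 mm farther back than shut.
Start: joints at [-79.698, 15.808, 86.224, -0, 77.962, -6.933], TCP at [170.362, -549.217, 231.328] pointing down, gripper open.
Joint ranges: [-165.64, 165.64], [-43.16, 119.46], [12.63, 154.43], [-67.54, 247.53], [6.08, 155.33], [-154.97, 154.97]. Speed limits (degrees/s): [147.25, 147.25, 180, 180, 180, 180].

### API

Orientations are given as [roll, pitch, yaw] about the fixed x, y, z axes, in that order (R = Rz(yaw) Ry(pitch) Rx(roll)).
In Python, from plant import robot gives the robot as it stands.
- The arm moves only by the tool play_rows, never from a script. Its argument "plan" is a list of rows, each a list of 5 numbers: the shift along the tool's x, y, z in cm, then the turn about the tool's z in rad, then the opening, from 0 (shut) to 1 (fully open). A call has exactly 5 rows; each row is the pose to reach, as a shift and turn from the pose commanded when the call began, along the tool's axes at that moment; what a row does not reach only later rows make up. A row lasts 1/10 s, in which the tool goes at most 50 mm and 8.59 degrees, less where a joint would pass 70% of its speed; a pose out of reach is approached as far as the arm can. A call with a gripper value outside its range is refused whole. The fingers move at their own pace and stop on an object; "newtons" is the grip in N (left out, the last holds). Time passes only in rows, so rows that repeat a pose let the fingers close, or fill a call up. It gives the time, the measured TCP pose, the force, the opening and the grip force at its end, in the units of the state.
- robot.observe(): the state, without advancing time (a new reading comes with each control period).
- robot.capture(name): name is "scene" or "top" or "wrist"; returns the picture (384x512x3 uint8, red, green, blue); there is no depth.
- robot.get_calibration(name): a dict with "fx", "fy", "cx", "cy" (pixels), "rvec" (rotation vector, rad) and "tvec" (3), from world to camera coordinates, as OpenCV has them; the wrist camera has in their place "tool_from_camera" (4x4, takes a point from camera to tool coordinates, whose origin is the TCP and whose axes are the flange's). Camera axes: x right, y down, z forward; pixel columns grow to the right and rows downward; lengths in mm; the calibration is good to about 2 mm. A picture is of the moment at which its call begins: read the wrist's pose just before it. get_calibration takes no time and is no camera call.
- robot.sign_off(): hands the job in; it is judged then, once.
The state is a dict: "clock": time; "q": joint angles; "joint_vel": joint speeds; "effort": joint torques, N m; "tcp_pos": TCP position; "orientation": TCP orientation; "contact_force": force on the tool from outside, world axes, zero at the start; "moment": the same for the moment, N m; "grip_width": finger opening in mm; "finger_force": force on a finger pad.
Only numpy, scipy, OpenCV 4.12 (cv2) and the standard library are available. Lean on these libraries where they do the work, as an engineer would, in place of code of your own. Each camera call takes 0.05 s, during which the arm holds its last target. There are 200 camera calls.

## Working session

There is one attempt and no reset: what is moved stays moved. The work goes in short steps, Python scripts to look and compute and a tool call to move; the robot and the scene stay as the last step left them, time stands still between calls to the robot, and variables do not carry over. Pictures are saved under pics/ and viewed, at most 10 in all, crops included, and the job is handed in when it is done.

Besides the shell and the picture viewer there is one more tool, called after "Request:" by a JSON object that holds its "api" and its "payload", one argument or row to a line. play_rows: Moves the arm, as the interface text tells. Its arguments: {"type":"object","properties":{"plan":{"type":"array"},"newtons":{"type":"number"}},"required":["plan"]}

```bash
mkdir -p pics; ls; cat > h.py <<'E'
import numpy as np,cv2
from plant import robot
from scipy.spatial.transform import Rotation as R
def cap(n,f=None):
    im=robot.capture(n)
    if f: cv2.imwrite('pics/'+f,im[:,:,::-1])
    return im
def ray(n,u,v,z):
    c=robot.get_calibration(n)
    d=np.array([(u-c['cx'])/c['fx'],(v-c['cy'])/c['fy'],1])
    M=cv2.Rodrigues(np.array(c['rvec'],float))[0];t=np.array(c['tvec'],float).ravel()
    o=-M.T@t;d=M.T@d
    return (o+d*(z-o[2])/d[2]).round(1)
E
python3 - <<'E'
from h import *
a=cap('scene','s0.png');b=cap('top','t0.png')
o=robot.observe();print(o['tcp_pos'],o['orientation'],robot.grasp_offset,o['clock'])
for n in('scene','top'):
    c=robot.get_calibration(n);M=cv2.Rodrigues(np.array(c['rvec'],float))[0];print(n,-M.T@np.array(c['tvec']).ravel(),M[2])
print(R.from_euler('xyz',o['orientation'],degrees=True).as_matrix().round(2))
E
```

```text
pics
[ 170.25902396 -548.72278496  230.52437795] [-1.79905553e+02 -9.32730937e-03  1.72363548e+01] 18.700000000000003 0.1
scene [1028.56574332 -860.68955898  860.92566103] [-0.46715191  0.64051725 -0.60951353]
top [ 359.33418996  -44.60694503 1065.90598296] [ 0.0998811  -0.00697454 -0.99497494]
[[ 0.96  0.3  -0.  ]
 [ 0.3  -0.96  0.  ]
 [ 0.   -0.   -1.  ]]
```

View pics/t0.png

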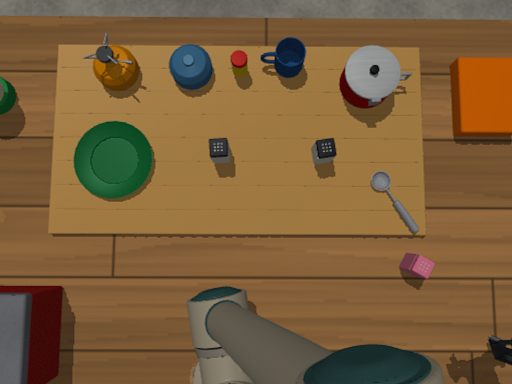

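View pics/s0.png

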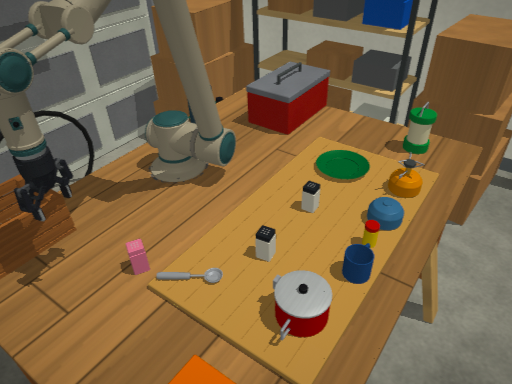

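The top view shows the shaker caps near (219,149) and (325,148), and the green plate near (114,160). The pink look-alike is at (417,266), off the board. The scene camera looks from +x/-y, so tipping the caps towards the robot will expose the bases.

```bash
python3 - <<'E'
from h import *
im=cv2.imread('pics/t0.png')
g=im.max(2)
for (u,v) in((219,149),(325,148)):
    m=np.zeros(g.shape,np.uint8);s=np.s_[v-18:v+18,u-18:u+18]
    m[s]=(g[s]<75)*255
    # fill dots
    m=cv2.morphologyEx(m,cv2.MORPH_CLOSE,np.ones((5,5)))
    c=max(cv2.findContours(m,0,2)[0],key=cv2.contourArea)
    r=cv2.minAreaRect(c);b=cv2.boxPoints(r)
    P=np.array([ray('top',*p,112)[:2] for p in b]);e=P-np.roll(P,1,0)
    print(r,P.tolist(),P.mean(0),np.linalg.norm(e,axis=1),np.degrees(np.arctan2(e[:,1],e[:,0])))
h=cv2.cvtColor(im,cv2.COLOR_BGR2HSV);m=cv2.inRange(h,(50,100,30),(85,255,255));m[:,:60]=0
c=max(cv2.findContours(m,0,2)[0],key=cv2.contourArea);e=cv2.fitEllipse(c);print(e,ray('top',*e[0],32),ray('top',*e[0],20))
big=cv2.resize(im[120:180,190:350],None,fx=5,fy=5,interpolation=cv2.INTER_CUBIC);cv2.imwrite('pics/c0.png',big)
E
```

```text
((218.6852569580078, 147.59390258789062), (19.094209671020508, 18.524232864379883), 85.91438293457031) [[583.7, 65.4], [587.2, 21.9], [541.6, 18.1], [538.2, 61.5]] [562.675  41.725] [45.66683698 43.64057745 45.7580594  43.53297601] [   4.89909245  -85.39990433 -175.23635831   94.47946045]
((325.3648681640625, 148.18917846679688), (18.905881881713867, 18.741485595703125), 80.53767395019531) [[581.3, -184.4], [589.0, -228.3], [544.3, -235.0], [536.7, -191.4]] [ 562.825 -209.775] [45.14598543 44.5701694  45.19933628 44.25742875] [   8.91984378  -80.05159468 -171.47550239   99.88798882]
((112.64759063720703, 159.2452392578125), (75.2441635131836, 77.972900390625), 55.454429626464844) [547.9 317.7  32. ] [550.1 321.9  20. ]
```

View pics/c0.png

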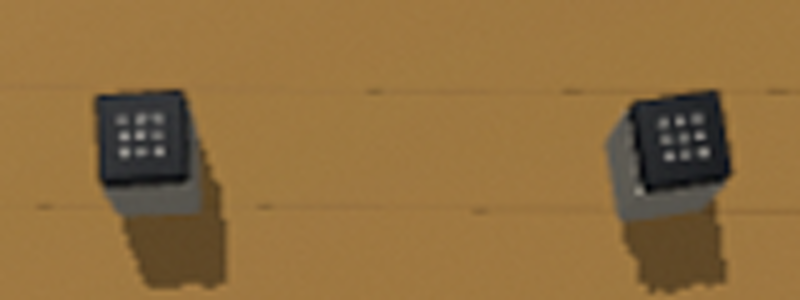

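The crop shows the left cap at about (562,42) with yaw ~4.7° and the right cap at about (563,-210) with yaw ~9.5°. I'll move behind the right shaker first.

Request:
{"api": "play_rows", "payload": {
  "plan": [
    [4.6,-1.7,0,0.134,0],
    [9.2,-3.4,0,0.134,0],
    [13.8,-5.1,0,0.134,0],
    [18.4,-6.8,0,0.134,0],
    [23,-8.5,0,0.134,0]
  ]
}}

```text
clock: 0.6
tcp_pos: [366.0, -398.3, 231.0]
orientation: [-180.0, 0.0, 9.5]
contact_force: [0.3, -1.1, -0.5]
grip_width: 12.5
finger_force: 0.0
```

Request:
{"api": "play_rows", "payload": {
  "plan": [
    [4,-2.2,0,0,0],
    [8,-4.4,0,0,0],
    [12,-6.6,0,0,0],
    [16,-8.8,0,0,0],
    [20,-11,0,0,0]
  ]
}}

```text
clock: 1.1
tcp_pos: [544.9, -256.7, 230.9]
orientation: [-180.0, 0.0, 9.6]
contact_force: [0.0, -0.5, -0.7]
grip_width: -0.4
finger_force: 0.0
```

Request:
{"api": "play_rows", "payload": {
  "plan": [
    [3,-1.5,0,0,0],
    [6,-3,1,0,0],
    [9,-4.4,2,0,0],
    [9,-4.4,5,0,0],
    [9,-4.4,5,0,0]
  ]
}}

```text
clock: 1.6
tcp_pos: [623.1, -197.8, 176.4]
orientation: [-179.7, 0.5, 9.7]
contact_force: [-0.7, -0.1, -1.2]
grip_width: 0.2
finger_force: 0.0
```

Request:
{"api": "play_rows", "payload": {
  "plan": [
    [0,0,4,0,0],
    [0,0,7.9,0,0],
    [0,0,7.9,0,0],
    [0,0,7.9,0,0],
    [0,0,7.9,0,0]
  ]
}}

```text
clock: 2.1
tcp_pos: [626.7, -201.0, 105.1]
orientation: [179.9, -0.2, 9.5]
contact_force: [0.4, 0.2, 1.0]
grip_width: -0.1
finger_force: 0.0
```

Request:
{"api": "play_rows", "payload": {
  "plan": [
    [-1.5,0,0,0,0],
    [-3,0,0,0,0],
    [-4,0,0,0,0],
    [-5,0,0,0,0],
    [-6,0,0,0,0]
  ]
}}

```text
clock: 2.6
tcp_pos: [566.2, -210.4, 103.5]
orientation: [179.9, -0.1, 9.6]
contact_force: [0.8, -0.1, -0.1]
grip_width: -0.0
finger_force: 0.1
```

Request:
{"api": "play_rows", "payload": {
  "plan": [
    [-1,0,0,0,0],
    [-2,0,0,0,0],
    [-2.5,0,0,0,0],
    [-2.5,0,0,0,0],
    [-2.5,0,0,0,0]
  ]
}}

```text
clock: 3.1
tcp_pos: [541.7, -214.1, 102.3]
orientation: [180.0, -0.0, 9.5]
contact_force: [0.7, 0.1, -0.6]
grip_width: -0.2
finger_force: 0.0
```

```bash
python3 - <<'E'
from h import *
cap('scene','s1.png');print(robot.observe()['contact_force'])
E
```

```text
[-0.22141199 -0.59617665 -0.59164251]
```

View pics/s1.png

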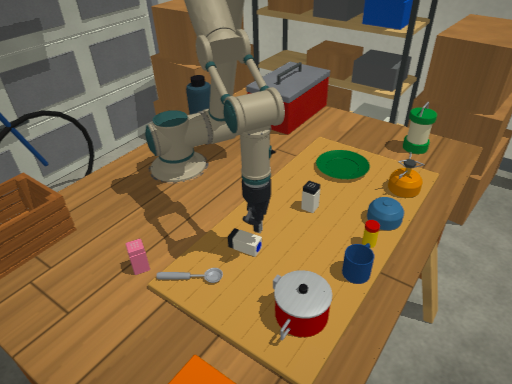

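The right shaker lies on its side with the blue spot showing at about (253,245), so the left one should be red. I'll tip that one next.

Request:
{"api": "play_rows", "payload": {
  "plan": [
    [0,0,-5,0,0],
    [2.1,-4.1,-6,0.084,0],
    [4.2,-8.2,-6,0.084,0],
    [6.3,-12.3,-6,0.084,0],
    [8.4,-16.4,-6,0.084,0]
  ]
}}

```text
clock: 3.65
tcp_pos: [598.0, -36.6, 162.6]
orientation: [180.0, -0.1, 4.7]
contact_force: [0.9, -0.1, 0.1]
grip_width: -0.1
finger_force: 0.0
```

Request:
{"api": "play_rows", "payload": {
  "plan": [
    [1.7,-4.2,0,0,0],
    [3.4,-8.3,0,0,0],
    [3.4,-8.3,4,0,0],
    [3.4,-8.3,6,0,0],
    [3.4,-8.3,6,0,0]
  ]
}}

```text
clock: 4.15
tcp_pos: [621.8, 48.2, 98.7]
orientation: [-180.0, 0.4, 4.8]
contact_force: [-1.6, 0.9, 0.2]
grip_width: -0.3
finger_force: 0.0
```

Request:
{"api": "play_rows", "payload": {
  "plan": [
    [-1.5,0,0,0,0],
    [-3,0,0,0,0],
    [-4,0,0,0,0],
    [-5,0,0,0,0],
    [-6,0,0,0,0]
  ]
}}

```text
clock: 4.65
tcp_pos: [564.4, 42.0, 103.1]
orientation: [180.0, -0.1, 4.7]
contact_force: [0.3, -0.3, 0.5]
grip_width: 0.0
finger_force: 0.2
```

Request:
{"api": "play_rows", "payload": {
  "plan": [
    [-1,0,0,0,0],
    [-2,0,0,0,0],
    [-2.5,0,0,0,0],
    [-2.5,0,0,0,0],
    [-2.5,0,0,0,0]
  ]
}}

```text
clock: 5.15
tcp_pos: [539.8, 40.1, 102.4]
orientation: [180.0, -0.0, 4.7]
contact_force: [0.0, -0.2, -0.4]
grip_width: -0.1
finger_force: 0.0
```

Request:
{"api": "play_rows", "payload": {
  "plan": [
    [3,0,-4,0,1],
    [7,0,-8,0,1],
    [10,0,-10,0,1],
    [10,0,-10,0,1],
    [10,0,-10,0,1]
  ]
}}

```text
clock: 5.65
tcp_pos: [639.8, 48.5, 202.1]
orientation: [180.0, -0.0, 4.8]
contact_force: [0.1, -0.4, -0.9]
grip_width: 72.1
finger_force: 0.0
```

```bash
python3 - <<'E'
from h import *
a=cap('scene','s2.png');b=cap('top','t2.png')
cv2.imwrite('pics/st2.png',np.hstack([a[120:320,180:480],b[90:290,170:420]])[:,:,::-1])
E
```

```text
(no output)
```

View pics/st2.png

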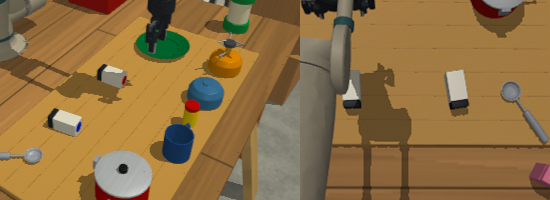

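Both shakers lie on their sides with red on the left (spot near crop (124,76)) and blue on the right. I'll hover over the red one and check it with the wrist camera.

Request:
{"api": "play_rows", "payload": {
  "plan": [
    [-4,0,0,0,1],
    [-8,0,0,0,1],
    [-12,0,0,0,1],
    [-14.7,0,0,0,1],
    [-14.7,0,0,0,1]
  ]
}}

```text
clock: 6.25
tcp_pos: [486.3, 36.5, 201.2]
orientation: [-180.0, 0.3, 4.7]
contact_force: [-0.0, -0.0, 0.5]
grip_width: 85.4
finger_force: 0.0
```

```bash
python3 - <<'E'
from h import *
s=cv2.imread('pics/s2.png');h=cv2.cvtColor(s,cv2.COLOR_BGR2HSV)
m=cv2.inRange(h,(0,120,60),(8,255,255))|cv2.inRange(h,(172,120,60),(180,255,255))
m[:180]=0;m[210:]=0;m[:,:295]=0;m[:,315:]=0
ys,xs=np.nonzero(m);print(len(xs),ray('scene',xs.mean(),ys.mean(),42))
o=robot.observe();w=cap('wrist','w3.png');c=robot.get_calibration('wrist')
print(o['tcp_pos'],o['orientation'])
T=np.array(c['tool_from_camera']);Rm=R.from_euler('xyz',o['orientation'],degrees=True).as_matrix()
def wr(u,v,z):
    d=Rm@T[:3,:3]@np.array([(u-c['cx'])/c['fx'],(v-c['cy'])/c['fy'],1]);p=Rm@T[:3,3]+o['tcp_pos'];return p+d*(z-p[2])/d[2]
hw=cv2.cvtColor(w,cv2.COLOR_RGB2HSV);mw=((hw[:,:,1]<50)&(hw[:,:,2]>150)).astype(np.uint8)
cs=sorted(cv2.findContours(mw,0,2)[0],key=cv2.contourArea)[-2:]
for k in cs:
    r=cv2.minAreaRect(k);b=cv2.boxPoints(r);print(cv2.contourArea(k),r,[wr(*p,64).round().tolist() for p in b])
E
```

```text
25 [544.6  39.   42. ]
[486.34917069  36.46186575 201.24809712] [-179.96259184    0.34210388    4.73057579]
1685.5 ((496.0, 178.5), (69.0, 30.0), 90.0) [[541.0, -182.0, 64.0], [544.0, -212.0, 64.0], [472.0, -236.0, 64.0], [470.0, -204.0, 64.0]]
2919.5 ((255.5, 157.5), (71.0, 43.0), 90.0) [[543.0, 64.0, 64.0], [546.0, 23.0, 64.0], [474.0, 15.0, 64.0], [470.0, 60.0, 64.0]]
```

View pics/w3.png

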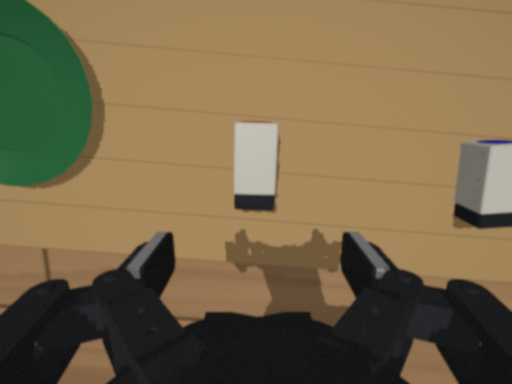

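The wrist view shows the red shaker lying square to the gripper at about (256,165), with the blue one far right at (490,180). The red centre works out to about (498,40). Now I'll grasp it.

Request:
{"api": "play_rows", "payload": {
  "plan": [
    [0.5,-0.3,4,0,1],
    [0.5,-0.3,8,0,1],
    [0.5,-0.3,10,0,1],
    [0.5,-0.3,10,0,1],
    [0.5,-0.3,10,0,1]
  ]
}}

```text
clock: 6.8
tcp_pos: [497.9, 39.7, 102.1]
orientation: [-180.0, 0.0, 4.7]
contact_force: [0.1, -0.7, 0.7]
grip_width: 85.6
finger_force: 0.0
```

Request:
{"api": "play_rows", "payload": {
  "plan": [
    [0,0,3,0,1],
    [0,0,5.5,0,1],
    [0,0,7.5,0,1],
    [0,0,7.5,0,1],
    [0,0,7.5,0,1]
  ]
}}

```text
clock: 7.3
tcp_pos: [498.7, 39.6, 28.5]
orientation: [180.0, -0.1, 4.7]
contact_force: [0.5, 0.3, 0.4]
grip_width: 85.3
finger_force: 0.0
```

Request:
{"api": "play_rows", "payload": {
  "plan": [
    [0,0,0,0,0.3],
    [0,0,0,0,0.3],
    [0,0,0,0,0.3],
    [0,0,0,0,0.3],
    [0,0,0,0,0.3]
  ],
  "newtons": 35
}}

```text
clock: 7.8
tcp_pos: [498.2, 39.7, 28.5]
orientation: [180.0, -0.1, 4.7]
contact_force: [-0.6, -0.3, 6.1]
grip_width: 43.3
finger_force: 36.1
```

Request:
{"api": "play_rows", "payload": {
  "plan": [
    [0,0,0,0,0.3],
    [0,0,-2,0,0.3],
    [0,0,-4,0,0.3],
    [0,0,-7,0,0.3],
    [0,0,-9,0,0.3]
  ]
}}

```text
clock: 8.3
tcp_pos: [497.6, 39.7, 118.9]
orientation: [180.0, -0.1, 4.7]
contact_force: [0.3, 0.7, -1.4]
grip_width: 43.5
finger_force: 35.8
```

```bash
python3 - <<'E'
from h import *
a=cap('scene');b=cap('top');o=robot.observe();print(o['grip_width'],o['finger_force'],o['tcp_pos'])
w=cap('wrist')
cv2.imwrite('pics/g.png',np.hstack([a[100:300,200:450],w[::2,::2][:192][np.arange(200).clip(0,191)]])[:,:,::-1])
h=cv2.cvtColor(b,cv2.COLOR_RGB2HSV);m=cv2.inRange(h,(50,100,30),(85,255,255));m[:,:60]=0
c=max(cv2.findContours(m,0,2)[0],key=cv2.contourArea);e=cv2.fitEllipse(c);print(e,ray('top',*e[0],38))
E
```

```text
43.80664769235991 35.890719294548035 [499.36340595  39.60698591 119.96675489]
((112.07914733886719, 159.15394592285156), (74.26697540283203, 77.7706527709961), 36.567901611328125) [547. 317.  38.]
```

View pics/g.png

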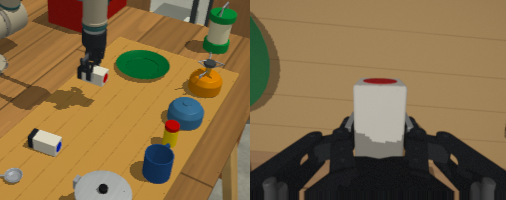

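The red shaker is held at 43.8 mm width with its spot visible, and the plate centre is about (548,318). I'll carry it there.

Request:
{"api": "play_rows", "payload": {
  "plan": [
    [1.1,-4.2,0,0,0.3],
    [2.2,-8.4,0,0,0.3],
    [3.3,-12.6,0,0,0.3],
    [4.4,-16.8,0,0,0.3],
    [5.3,-20.3,0,0,0.3]
  ]
}}

```text
clock: 8.95
tcp_pos: [532.3, 248.2, 115.1]
orientation: [180.0, 0.2, 4.8]
contact_force: [0.9, 0.2, -1.7]
grip_width: 43.4
finger_force: 36.1
```

Request:
{"api": "play_rows", "payload": {
  "plan": [
    [1,-4,0,0,0.3],
    [1.9,-7.1,0,0,0.3],
    [1.9,-7.1,0,0,0.3],
    [1.9,-7.1,3,0,0.3],
    [1.9,-7.1,4,0,0.3]
  ]
}}

```text
clock: 9.45
tcp_pos: [543.4, 317.1, 73.2]
orientation: [179.8, 0.4, 4.8]
contact_force: [-0.6, -0.8, -1.9]
grip_width: 44.0
finger_force: 36.1
```

```bash
python3 - <<'E'
from h import *
o=robot.observe();print(o['tcp_pos'],o['finger_force'],o['contact_force'])
a=cap('scene');w=cap('wrist')
cv2.imwrite('pics/p.png',np.hstack([cv2.resize(a[90:240,250:450],(400,300)),cv2.resize(w,(400,300))])[:,:,::-1])
E
```

```text
[543.38735118 317.10231067  73.19946106] 36.11062824726105 [-0.58568873 -0.75221029 -1.90098599]
```

View pics/p.png

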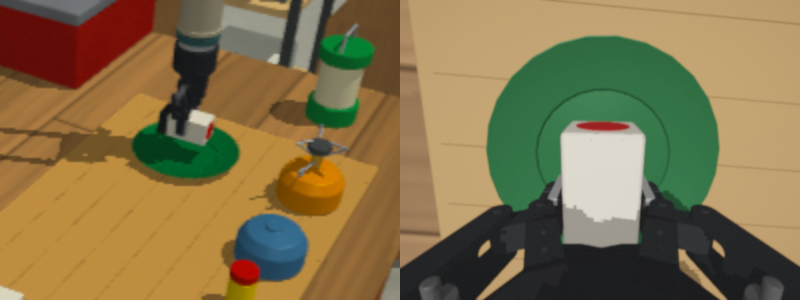

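The shaker is centred laterally over the plate, so I'll lower it.

Request:
{"api": "play_rows", "payload": {
  "plan": [
    [0,0,1,0,0.3],
    [0,0,2.5,0,0.3],
    [0,0,3.5,0,0.3],
    [0,0,4.1,0,0.3],
    [0,0,4.4,0,0.3]
  ]
}}

```text
clock: 10.05
tcp_pos: [546.3, 318.5, 32.8]
orientation: [180.0, 0.0, 4.7]
contact_force: [-0.1, 0.8, -1.6]
grip_width: 43.6
finger_force: 36.1
```

Request:
{"api": "play_rows", "payload": {
  "plan": [
    [0,0,0,0,0.3],
    [0,0,0,0,0.3],
    [0,0,0,0,0.3],
    [0,0,0,0,0.3],
    [0,0,0,0,0.3]
  ]
}}

```text
clock: 10.55
tcp_pos: [546.5, 318.8, 33.5]
orientation: [-180.0, -0.0, 4.7]
contact_force: [0.7, 0.1, -1.6]
grip_width: 43.7
finger_force: 36.2
```

Request:
{"api": "play_rows", "payload": {
  "plan": [
    [0,0,0.1,0,0.3],
    [0,0,0.1,0,0.3],
    [0,0,0.1,0,0.6],
    [0,0,0.1,0,0.75],
    [0,0,0.1,0,0.75]
  ]
}}

```text
clock: 11.05
tcp_pos: [546.4, 318.7, 32.3]
orientation: [180.0, -0.0, 4.7]
contact_force: [-0.4, -0.3, -0.3]
grip_width: 63.6
finger_force: 0.0
```

Request:
{"api": "play_rows", "payload": {
  "plan": [
    [0,0,0,0,0.75],
    [0,0,-3,0,0.75],
    [0,0,-7,0,0.75],
    [0,0,-11,0,0.75],
    [0,0,-14,0,0.75]
  ]
}}

```text
clock: 11.55
tcp_pos: [547.0, 319.0, 174.9]
orientation: [-180.0, -0.2, 4.7]
contact_force: [1.2, 0.6, -0.5]
grip_width: 64.2
finger_force: 0.0
```

Request:
{"api": "play_rows", "payload": {
  "plan": [
    [-3,4,-2,0,0.75],
    [-5,8,-3,0,0.75],
    [-8,12,-4,0,0.75],
    [-10,16,-4,0,0.75],
    [-10,18,-4,0,0.75]
  ]
}}

```text
clock: 12.05
tcp_pos: [458.3, 128.5, 212.9]
orientation: [179.9, 0.1, 4.7]
contact_force: [0.7, 0.3, -0.2]
grip_width: 63.8
finger_force: 0.0
```

```bash
python3 - <<'E'
from h import *
a=cap('scene');b=cap('top')
cv2.imwrite('pics/f.png',np.hstack([cv2.resize(a[120:280,200:450],(400,256)),cv2.resize(b[90:250,50:300],(400,256))])[:,:,::-1])
h=cv2.cvtColor(b,cv2.COLOR_RGB2HSV);m=cv2.inRange(h,(50,100,30),(85,255,255));m[:,:60]=0
c=max(cv2.findContours(m,0,2)[0],key=cv2.contourArea);e=cv2.fitEllipse(cv2.convexHull(c));print(e,ray('top',*e[0],38))
m=((h[:,:,1]<60)&(h[:,:,2]>120)).astype(np.uint8);m[:120]=0;m[200:]=0;m[:,:80]=0;m[:,155:]=0
c=max(cv2.findContours(m,0,2)[0],key=cv2.contourArea);r=cv2.minAreaRect(c);print(r,[ray('top',*p,68) for p in cv2.boxPoints(r)])
E
```

```text
((109.3521499633789, 190.34866333007812), (13.244329452514648, 46.839515686035156), 93.48926544189453) [467.7 320.7  38. ]
((107.0, 140.5), (41.0, 54.0), 90.0) [array([639.2, 389.5,  68. ]), array([640.1, 256.3,  68. ]), array([537.3, 252.7,  68. ]), array([536.5, 384.6,  68. ])]
```

View pics/f.png

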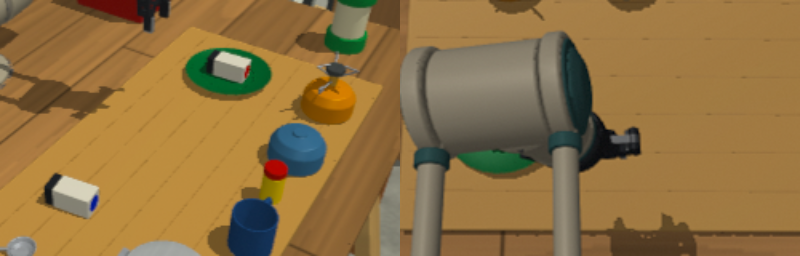

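The red shaker is lying on the plate, but the arm blocks the top view. I'll move it clear for a final check.

Request:
{"api": "play_rows", "payload": {
  "plan": [
    [-1,5,-1,0,0.75],
    [-2,10,-2,0,0.75],
    [-3,15,-2,0,0.75],
    [-4,20,-2,0,0.75],
    [-5,25,-2,0,0.75]
  ]
}}

```text
clock: 12.65
tcp_pos: [433.7, -116.4, 232.6]
orientation: [-180.0, -0.1, 4.8]
contact_force: [0.5, -0.8, 0.6]
grip_width: 64.3
finger_force: 0.0
```

```bash
python3 - <<'E'
from h import *
b=cap('top')
cv2.imwrite('pics/f2.png',cv2.resize(b[90:250,50:300],(600,384))[:,:,::-1])
h=cv2.cvtColor(b,cv2.COLOR_RGB2HSV);m=cv2.inRange(h,(50,100,30),(85,255,255));m[:,:60]=0
c=max(cv2.findContours(m,0,2)[0],key=cv2.contourArea);e=cv2.fitEllipse(cv2.convexHull(c));print(e,ray('top',*e[0],38))
m=((h[:,:,1]<60)&(h[:,:,2]>130)).astype(np.uint8);m[:120]=0;m[200:]=0;m[:,:80]=0;m[:,150:]=0
c=max(cv2.findContours(m,0,2)[0],key=cv2.contourArea);r=cv2.minAreaRect(c);print(r,[ray('top',*p,68) for p in cv2.boxPoints(r)])
E
```

```text
((112.6414794921875, 159.2805938720703), (75.96348571777344, 78.6752700805664), 55.467281341552734) [546.7 315.6  38. ]
((107.27680969238281, 154.0361785888672), (29.662946701049805, 18.027481079101562), 87.1375961303711) [array([589.9, 344.1,  68. ]), array([592.5, 300. ,  68. ]), array([518.7, 293.5,  68. ]), array([516.2, 337.3,  68. ])]
```

View pics/f2.png

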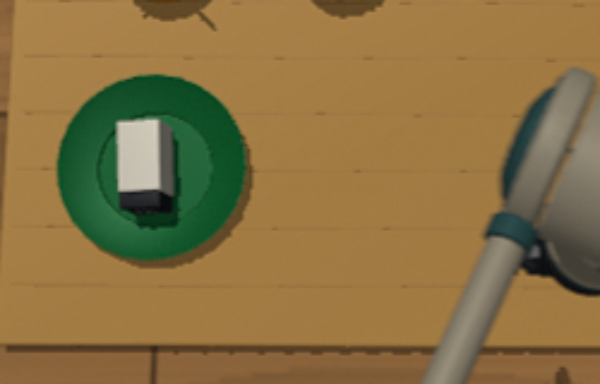

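The red shaker sits within about 3 mm of the plate centre. I'll hand in now.

```bash
python3 -c "
from plant import robot
print(robot.sign_off())"
```

```text
the job is handed in; nothing more can be done
None
```

I tipped both shakers over and read their spots, then set the red-spotted one on the plate about 3 mm from its centre; the blue-spotted one is still lying on the board, and the job is handed in.

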